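# Roll the stone lamp body into the groove of its rest and close the end rail on it

### The arm

A 6-joint arm with a two-finger parallel gripper is mounted at the origin on the work surface. World frame = base frame: x ahead of the robot, y to its left, z up, the work surface at z = 0. Lengths are in m, angles in rad, forces in N, time in s.
With the tool pointing down it reaches from about 0.35 to 0.775 m from the base axis. Payload 5.5 kg.
Tool frame: the origin (TCP) lies midway between the tips of the shut fingers; the grasp point (between the pads) lies 19 mm behind it; z points along the fingers, y is the line along which they close (so a half turn about z gives the same grasp; the last joint's range is limited). The gripper opens to 85 mm and grips with 20 to 120 N. Pads are 22 mm wide; open, the fingers measure 114 mm over their backs; the gripper's body (76 mm by 85 mm) begins 54 mm behind the grasp point. The pads swing forward as they close: fully open they stand 13 mm farther back than shut.
Start: joints at [1.065, 0.313, 0.046, 1.304, 0, 1.431], TCP at [0.206, 0.537, 0.209] pointing down, gripper open.
Joint ranges: [-2.76, 2.76], [-0.86, 1.69], [-1.03, 1.26], [-2.2, 2.34], [-1.47, 1.5], [-3.14, 3.14]. Speed limits (rad/s): [2.57, 2.57, 3.14, 3.14, 3.14, 3.14].

### API

Orientations are given as a unit quaternion [w, x, y, z].
In Python, from workcell import env gives the robot as it stands. The module is installed in compiled form; this text tells all that it offers.
- The arm moves only by the tool servo_tool, never from a script. Its argument "increments" is a list of rows, each an object of numbers: "grip": the closure, from 0 (fully open) to 1 (shut); "x", "y", "z": the shift along the tool's x, y, z in mm; "roll": the turn about the tool's z in degrees. In form: [{"grip": .., "x": .., "y": .., "z": .., "roll": ..}, ...]. A call has 1 to 5 rows; each row shifts and turns the commanded pose from where the row before left it, along the tool's axes as they then stand; what a row does not reach is not made up. A row lasts 1/12 s, in which the tool goes at most 41.7 mm and 7.16 degrees, less where a joint would pass 70% of its speed; a pose out of reach is approached as far as the arm can. A call is refused whole if a number of a shift passes 41.7 or a number of a turn 7.16, either way. A call with a gripper value outside its range is refused whole. The fingers move at their own pace and stop on an object; "grip_force" is the grip in N (left out, the last holds). Time passes only in rows, so rows that do not move let the fingers close. It gives the time, the measured TCP pose, the force, the opening and the grip force at its end, in the units of the state.
- env.get_state(): the state, without advancing time (a new reading comes with each control period).
- env.read_camera(name): name is "scene" or "side" or "wrist"; returns the picture (400x640x3 uint8, red, green, blue); there is no depth.
- env.get_calibration(name): a dict with "vertical_fov" (degrees; the focal length in pixels is half the picture's height over the tangent of half this angle, whatever the lens; pixels are square), "cx", "cy" (the principal point, pixels), "rvec" (rotation vector, rad) and "tvec" (3), from world to camera coordinates, as OpenCV has them; the wrist camera has in their place "tool_from_camera" (4x4, takes a point from camera to tool coordinates, whose origin is the TCP and whose axes are the flange's). Camera axes: x right, y down, z forward; pixel columns grow to the right and rows downward; lengths in m; the calibration is good to about 2 mm. A picture is of the moment at which its call begins: read the wrist's pose just before it. get_calibration takes no time and is no camera call.
- env.hand_in(): hands the job in; it is judged then, once.
The state is a dict: "clock": time; "joint_pos": joint angles; "qvel": joint speeds; "tau": joint torques, N m; "tcp_pos": TCP position; "orientation": TCP orientation; "wrist_force": force on the tool from outside, world axes, zero at the start; "ft_torque": the same for the moment, N m; "finger_gap": finger opening in m; "grip_force": force on a finger pad.
Only numpy, scipy, OpenCV 4.12 (cv2) and the standard library are available. Lean on these libraries where they do the work, as an engineer would, in place of code of your own. Each camera call takes 0.05 s, during which the arm holds its last target. There are 200 camera calls.

### The job

The black stone lamp body lies on its side on the felt of the wooden rest. Without gripping or lifting it, gently roll it along the felt until you feel it settle in the shallow groove before the stop batten, never pressing it hard against the batten, and leave it there. Then slowly slide the rest's near rail up until the lamp body sits snug between the two long rails, without forcing it, let go, and leave everything else on the table where it is.

Things in the scene. Friction and masses are not known exactly. Their poses are not given: they have to be found in the camera images.
- lamp: The lamp body, a black stone cylinder with pale veins, diameter 76, length 120, 0.65 to 0.95 kg, slippery. Origin at its centre; its x axis is the cylinder's axis, lying roughly along the rest's x. On the felt its centre is 52 above the table. It starts at rest's y -120 to -80 and must roll towards +y. The felt brakes it: pushed slowly (about 0.5 N) it stops within a few mm when the push ends.
- tray: Wooden rest, fixed to the table, 230 (x) by 420 (y), base board 8 thick. Origin under its centre; x points away from the robot, y along the rest (the rolling direction), z up. The board carries a grey felt deck whose top is 14 above the table, with one groove across it and a low stop batten behind the groove. Low end lips at y = -204 (top 22 above the table) and y = +204 (top 24).
- felt_mid (a point): A point of the rest (its y = +45) on top of the felt. The groove (24 wide, 6 deep, along the rest's x) is NOT measured: its centre lies anywhere within 65 either way of here along y, new each time; feel or look for it. Settled in it the lamp body lies on both edges, centre 50 above the table, and all but touches a stop batten (14 thick, 36 above the table, x -40 to +73, near face 37 behind the groove's centre).
- far_rail (a point): Middle of the top inner edge of the fixed far rail, at rest's x = +78, 45 above the table. The rail's inner face is upright and runs along the rest's y.
- rail (a joint): Near rail: wooden bar 400 long (y), 18 thick, 15 to 45 above the table, sliding along the rest's x; stiff (3 N), stays where left. Value in m: 0 open (starts at 0 to 0.005), grows towards the far rail, to 0.055 at most. Inner face at rest's x = -84 mm + value, outer face (robot side) at -102 mm + value. Snug on the lamp body at 0.042. Push its outer face or its knob.
- rail_knob (a point): Centre of the brass knob's head on the middle of the near rail: a disc 24 in diameter and 14 high, on a stem 12 thick; head from 57 to 71 above the table; its axis at rest's x = -98 mm + rail value. Moves with the rail.
- bulb: Bystander: amber globe bulb, 90 across, standing in a cardboard cup beside the rest's +y end, 143 high. Origin under its centre.
- screwdriver: Bystander: screwdriver lying beyond the far side of the rest. Origin under its middle.
- dish: Bystander: small white bowl, 80 across and 28 high, beside the rest's -y end. Origin under its centre.
- mug: Bystander: blue mug, 92 high. Origin under its centre.
- clock: Bystander: round grey alarm clock, 96 high. Origin under its centre.
- carafe: Bystander: glass bottle, 190 high. Origin under its centre.
Not all that is in view belongs to the job. What is shaped like the lamp but purple or yellow is not meant.

How it is judged:
On the way:
1. the lamp body lies settled in the groove, untouched, with the rail still open (height (world z) of lamp below 0.0511 m and y of lamp in the frame of tray between -0.03 and 0.12 m and contact force between the fingers and lamp below 0.2 N and value of joint rail below 0.02 m), for 0.3 s.
At the end, for the whole second after the job is handed in: The lamp body lies at rest in the groove (centre lower than 51.1 mm above the table, axis within 0.06 rad of the rest's x), and the near rail is closed on it with less than about 1.8 mm of total play between lamp body and rails (rail above 0.0402) (height (world z) of lamp between 0.045 and 0.0511 m and y of lamp in the frame of tray between -0.03 and 0.12 m and angle between the x axis of lamp and the x axis of tray, either way round below 0.06 rad and value of joint rail above 0.0402 m and linear speed of lamp below 0.01 m/s); the robot touches nothing.
It fails at once if the lamp body is pushed or gripped with more than 20 N (contact force between the fingers and lamp above 20 N).
It fails at once if the lamp body is lifted or knocked off the rest (height (world z) of lamp above 0.064 m or height (world z) of lamp below 0.042 m).
It fails at once if the lamp body is let run fast (over 0.35 m/s) (linear speed of lamp above 0.35 m/s).
It fails at once if the lamp body is forced between the rails (over 40 N) (contact force between lamp and tray above 40 N).
It fails at once if a bystander is shifted by more than 20 mm (distance of any of bulb, screwdriver, dish, mug, clock, carafe from where it was at the start of the episode above 0.02 m).
It also fails if it takes over 64 s, if anything falls off the work surface, if the arm or the gripper's body presses on something with over 40 N, if the wrist force passes 120 N, or if a joint passes its speed limit or range.

## Working session

There is one attempt and no reset: what is moved stays moved. The work goes in short steps, Python scripts to look and compute and a tool call to move; the robot and the scene stay as the last step left them, time stands still between calls to the robot, and variables do not carry over. Pictures are saved under pics/ and viewed, at most 10 in all, crops included, and the job is handed in when it is done.

Besides the shell and the picture viewer there is one more tool, called after "Call:" in YAML: its name, and indented under it one key for each argument. servo_tool: Moves the arm, as the interface text tells. Its arguments: {"type":"object","properties":{"increments":{"type":"array"},"grip_force":{"type":"number"}},"required":["increments"]}

```bash
mkdir -p pics
cat > h.py <<'E'
import numpy as np, cv2
from scipy.spatial.transform import Rotation as R
from workcell import env
def quat(q): return R.from_quat([q[1],q[2],q[3],q[0]]).as_matrix()
def cam(n,s=None):
    c=env.get_calibration(n); f=200/np.tan(np.radians(c["vertical_fov"])/2)
    if n=="wrist":
        s=s or env.get_state(); T=np.array(c["tool_from_camera"]); W=quat(s["orientation"])
        Rc=W@T[:3,:3]; o=W@T[:3,3]+np.array(s["tcp_pos"])
    else:
        Rw=cv2.Rodrigues(np.array(c["rvec"],float))[0]; Rc=Rw.T; o=-Rc@np.array(c["tvec"],float).ravel()
    return f,c["cx"],c["cy"],Rc,o
def onplane(k,u,v,z):
    f,cx,cy,Rc,o=k; d=Rc@np.array([(u-cx)/f,(v-cy)/f,1]); return o+d*(z-o[2])/d[2]
def proj(k,p):
    f,cx,cy,Rc,o=k; q=Rc.T@(np.array(p)-o); return q[:2]/q[2]*f+[cx,cy]
def snap(n,name):
    s=env.get_state(); im=env.read_camera(n); cv2.imwrite("pics/"+name,im[:,:,::-1]); return im,cam(n,s)
E
python3 - <<'E'
from h import *
for n in("scene","side"):
    im,k=snap(n,n+"0.png"); print(n,k[4],k[3][:,2])
s=env.get_state(); print(s); print(quat(s["orientation"]))
print(env.get_calibration("scene"))
E
```

```text
scene [1.15469477 0.27350282 0.73510296] [-0.64871621 -0.29305412 -0.70234362]
side [ 0.29883242 -0.83614298  0.70895149] [ 0.23512988  0.77121202 -0.5915623 ]
{'clock': 0.1, 'joint_pos': array([ 1.06539684e+00,  3.13942168e-01,  4.50934556e-02,  1.30359562e+00,
       -9.58064619e-06,  1.43120821e+00]), 'qvel': array([ 0.00183097, -0.00364052,  0.00211463, -0.0021339 , -0.00050256,
        0.00080148]), 'tau': array([ 3.28354879e-03, -4.81725526e+01,  2.99244779e+01,  1.26410695e-02,
       -8.34464640e-05, -1.76308397e-06]), 'tcp_pos': array([0.2054479 , 0.53652004, 0.20838883]), 'orientation': array([-2.56610373e-04,  1.81887488e-01,  9.83319004e-01, -7.83042742e-04]), 'wrist_force': array([-0.84323263, -0.2761362 , -0.83455881]), 'ft_torque': array([-0.0164695 ,  0.00200305, -0.03620002]), 'grip_force': 0.0, 'finger_gap': 0.08541065409546325}
[[-9.33833752e-01  3.57706445e-01 -7.89511068e-04]
 [ 3.57707249e-01  9.33832657e-01 -1.44661319e-03]
 [ 2.19808359e-04 -1.63331005e-03 -9.99998642e-01]]
{'vertical_fov': 52.04813149233857, 'cx': 313.39329454157803, 'cy': 198.998536285996, 'rvec': array([ 1.40438278,  2.15065848, -0.90540193]), 'tvec': array([ 0.22302176, -0.29723771,  1.34551522])}
```

View pics/scene0.png

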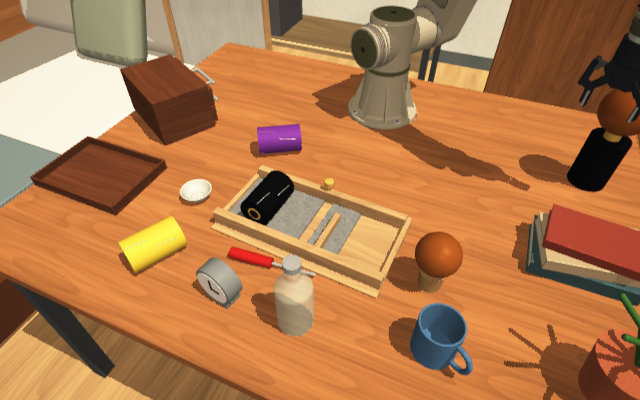

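View pics/side0.png

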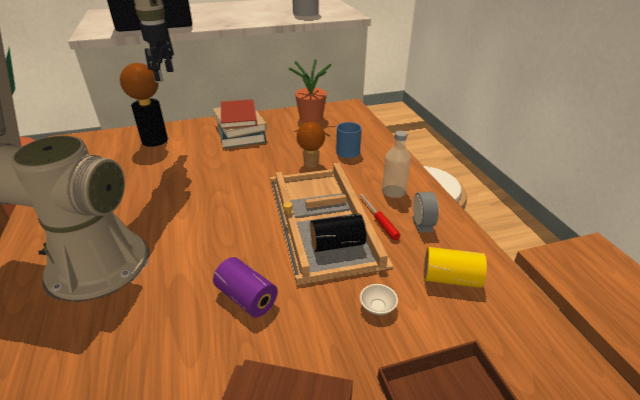

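The scene view shows the rest, with the black lamp at about (268,197) near its -y end, the knob at (329,184), and the batten at about (327,230) with the groove just before it. The side view shows the same, with the lamp at (338,232). I'll enlarge both to get exact corners.

Run:
```python
import cv2,numpy as np
a=cv2.imread("pics/scene0.png")[160:300,205:420]; b=cv2.imread("pics/side0.png")[160:285,265:395]
a=cv2.resize(a,None,fx=3.7,fy=3.7,interpolation=cv2.INTER_CUBIC); b=cv2.resize(b,None,fx=4.6,fy=4.6,interpolation=cv2.INTER_CUBIC)
cv2.imwrite("pics/a.png",a);cv2.imwrite("pics/b.png",b);print(a.shape,b.shape)
```

```text
(518, 796, 3) (575, 598, 3)
```

View pics/a.png

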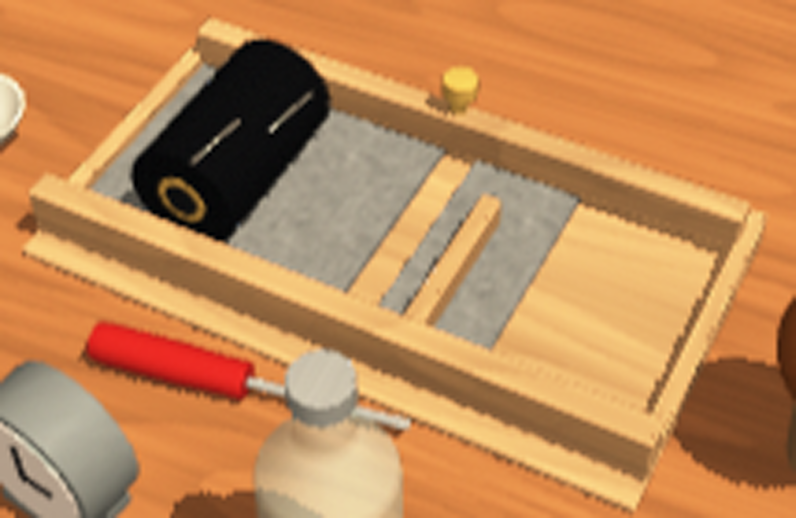

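View pics/b.png

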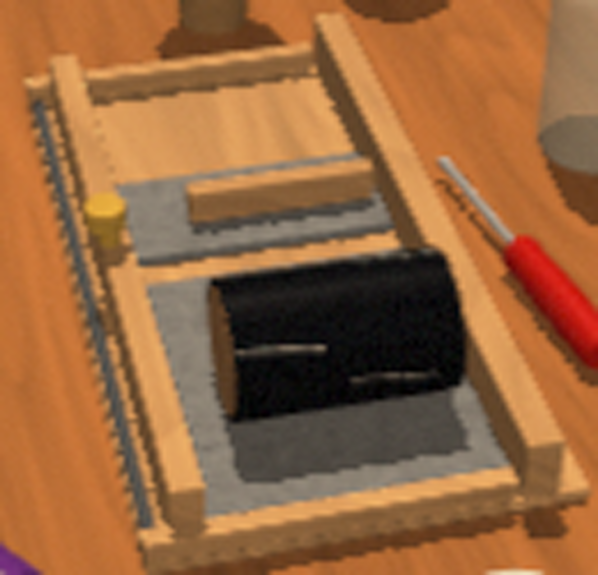

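Enlarged, the wooden strip (a: about (410,225), b: about (270,258)) is the open groove, with the batten beyond it. The knob head is at a (460,85), b (105,212). The far board corners are at a (25,242) and (632,497).

```bash
cat > pose.py <<'E'
from h import *
ks,kd=cam("scene"),cam("side")
A=lambda u,v,z:onplane(ks,205+(u+.5)/3.7-.5,160+(v+.5)/3.7-.5,z)
B=lambda u,v,z:onplane(kd,265+(u+.5)/4.6-.5,160+(v+.5)/4.6-.5,z)
E
python3 - <<'E'
from pose import *
np.set_printoptions(precision=4,suppress=True)
p=A(25,242,.008);q=A(632,497,.008); print("far corners",p,q,np.linalg.norm(p-q)); p2=B(585,493,.008); print("side corner",p2)
yv=(q-p)[:2];yv/=np.linalg.norm(yv);xv=np.array([yv[1],-yv[0]]); print("yaw",np.degrees(np.arctan2(xv[1],xv[0])))
o=(p+q)[:2]/2-.115*xv; print("origin",o)
loc=lambda P:np.array([(P[:2]-o)@xv,(P[:2]-o)@yv])*1000
print("knob",loc(A(460,76,.071)),loc(B(105,202,.071)))
print("groove near edge(lamp side) top",loc(A(440,157,.014)),loc(A(348,290,.014)),loc(B(155,284,.014)))
print("groove far edge",loc(A(472,165,.014)),loc(A(383,303,.014)),loc(B(140,262,.014)),loc(B(390,230,.014)))
print("batten front top",loc(A(485,197,.036)),loc(A(407,312,.014)),loc(B(190,190,.036)),loc(B(370,165,.036)))
print("batten ends",loc(B(190,222,.014)),loc(B(374,193,.014)))
print("near rail inner top",loc(A(745,222,.045)),loc(A(232,45,.045)))
print("far rail in top",loc(A(60,178,.045)),loc(A(662,418,.045)), "lip+", loc(A(762,215,.024)))
# lamp: bottom contact seen; axle end
print("lamp far end centre",loc(A(183,200,.052)), "near end",loc(B(222,350,.052)))
print("rail end side",loc(B(185,490,.045)),loc(B(60,60,.045)))
E
```

```text
far corners [ 0.6605 -0.2169  0.008 ] [0.6853 0.1984 0.008 ] 0.4159979296505459
side corner [ 0.6594 -0.2182  0.008 ]
yaw -3.4218891627430694
origin [ 0.5581 -0.0024]
knob [-91.3289   1.6389] [-91.7297   5.4434]
groove near edge(lamp side) top [-69.574   -1.5638] [60.2553 -0.8035] [-66.8201  -2.1877]
groove far edge [-72.4704  20.8587] [59.6004 23.312 ] [-71.4282  19.6185] [77.9848 15.4877]
batten front top [-30.5384  49.3301] [59.217  39.6547] [-34.618   52.4132] [75.5104 52.3561]
batten ends [-35.4817  50.3802] [79.0692 53.1262]
near rail inner top [-75.874  204.2947] [ -74.9856 -166.018 ]
far rail in top [  84.5094 -195.2997] [ 84.4019 209.7549] lip+ [-106.5007  208.7733]
lamp far end centre [  70.444  -110.5174] near end [ -51.2029 -109.4415]
rail end side [ -88.9116 -196.9076] [-89.1143 196.9387]
```

Call:
servo_tool:
  increments:
    - {"z": -20,"roll": 7.1}
    - {"z": -20,"roll": 7.1}
    - {"z": -20,"roll": 7.1}
    - {"z": -10,"roll": 7.1}
    - {"roll": 7.1}

```text
invalid input at $.increments[0]: expected keys grip, x, y, z, roll
```

Call:
servo_tool:
  increments:
    - {"roll": 7.1}
    - {"roll": 7.1}
    - {"roll": 7.1}
    - {"roll": 7.1}
    - {"roll": 7.1}

```text
invalid input at $.increments[0]: expected keys grip, x, y, z, roll
```

Call:
servo_tool:
  increments:
    - {"roll": 1.4,"x": -20,"y": 10}
    - {"x": -36,"y": 17}
    - {"x": -36,"y": 17}
    - {"x": -36,"y": 17}
    - {"x": -36,"y": 17}

```text
invalid input at $.increments[0]: expected keys grip, x, y, z, roll
```

Call:
servo_tool:
  increments:
    - {"x": -36,"y": 17}
    - {"x": -36,"y": 17}
    - {"x": -36,"y": 17}
    - {"x": -36,"y": 17}
    - {"x": -36,"y": 17}

```text
invalid input at $.increments[0]: expected keys grip, x, y, z, roll
```

Call:
servo_tool:
  increments:
    - {"x": -36,"y": 17}
    - {"x": -36,"y": 17}
    - {"x": -36,"y": 17}
    - {"x": -30,"y": 15}
    - {"grip": 0.4}

```text
invalid input at $.increments[0]: expected keys grip, x, y, z, roll
```

Call:
servo_tool:
  increments:
    - {"grip": 0.4,"x": 0,"y": 0,"z": -20,"roll": 7.1}
    - {"grip": 0.4,"x": 0,"y": 0,"z": -20,"roll": 7.1}
    - {"grip": 0.4,"x": 0,"y": 0,"z": -20,"roll": 7.1}
    - {"grip": 0.4,"x": 0,"y": 0,"z": -10,"roll": 7.1}
    - {"grip": 0.4,"x": 0,"y": 0,"z": 0,"roll": 7.1}

```text
clock: 0.52
tcp_pos: [0.2062, 0.5379, 0.2817]
orientation: [0.0, 0.476, 0.88, 0.002]
wrist_force: [-0.5, -0.0, 0.6]
finger_gap: 0.0514
grip_force: 0.0
```

Call:
servo_tool:
  increments:
    - {"grip": 0.4,"x": 0,"y": 0,"z": 0,"roll": 7.1}
    - {"grip": 0.4,"x": 0,"y": 0,"z": 0,"roll": 7.1}
    - {"grip": 0.4,"x": 0,"y": 0,"z": 0,"roll": 7.1}
    - {"grip": 0.4,"x": 0,"y": 0,"z": 0,"roll": 7.1}
    - {"grip": 0.4,"x": 0,"y": 0,"z": 0,"roll": 7.1}

```text
clock: 0.93
tcp_pos: [0.2056, 0.5367, 0.2787]
orientation: [0.0, 0.721, 0.693, -0.001]
wrist_force: [-0.2, 0.4, -0.8]
finger_gap: 0.0509
grip_force: 0.0
```

Call:
servo_tool:
  increments:
    - {"grip": 0.4,"x": -20,"y": 10,"z": 0,"roll": 1.4}
    - {"grip": 0.4,"x": -36,"y": 17,"z": 0,"roll": 0}
    - {"grip": 0.4,"x": -36,"y": 17,"z": 0,"roll": 0}
    - {"grip": 0.4,"x": -36,"y": 17,"z": 0,"roll": 0}
    - {"grip": 0.4,"x": -36,"y": 17,"z": 0,"roll": 0}

```text
clock: 1.35
tcp_pos: [0.2743, 0.3672, 0.2786]
orientation: [0.0, 0.727, 0.686, -0.0]
wrist_force: [0.5, 1.2, 0.9]
finger_gap: 0.0508
grip_force: 0.0
```

Call:
servo_tool:
  increments:
    - {"grip": 0.4,"x": -35,"y": 21,"z": 0,"roll": 0}
    - {"grip": 0.4,"x": -35,"y": 21,"z": 0,"roll": 0}
    - {"grip": 0.4,"x": -35,"y": 21,"z": 0,"roll": 0}
    - {"grip": 0.4,"x": -35,"y": 21,"z": 0,"roll": 0}
    - {"grip": 0.4,"x": -35,"y": 21,"z": 0,"roll": 0}

```text
clock: 1.77
tcp_pos: [0.3692, 0.1862, 0.2791]
orientation: [-0.0, 0.727, 0.686, 0.0]
wrist_force: [0.8, 0.3, -0.1]
finger_gap: 0.0512
grip_force: 0.0
```

Call:
servo_tool:
  increments:
    - {"grip": 0.4,"x": -35,"y": 21,"z": 0,"roll": 0}
    - {"grip": 0.4,"x": -35,"y": 21,"z": 0,"roll": 0}
    - {"grip": 0.4,"x": -35,"y": 21,"z": 0,"roll": 0}
    - {"grip": 0.4,"x": -35,"y": 21,"z": 0,"roll": 0}
    - {"grip": 0.4,"x": -35,"y": 21,"z": 0,"roll": 0}

```text
clock: 2.18
tcp_pos: [0.4638, 0.0052, 0.279]
orientation: [-0.0, 0.728, 0.686, 0.0]
wrist_force: [1.0, 0.7, 0.0]
finger_gap: 0.0513
grip_force: 0.0
```

Call:
servo_tool:
  increments:
    - {"grip": 0.4,"x": -35,"y": 21,"z": 0,"roll": 0}
    - {"grip": 0.4,"x": -35,"y": 21,"z": 0,"roll": 0}
    - {"grip": 0.4,"x": -35,"y": 21,"z": 0,"roll": 0}
    - {"grip": 0.4,"x": -35,"y": 21,"z": 0,"roll": 0}
    - {"grip": 0.4,"x": -30,"y": 18,"z": 0,"roll": 0}

```text
clock: 2.6
tcp_pos: [0.556, -0.1711, 0.2784]
orientation: [-0.0, 0.728, 0.686, -0.0]
wrist_force: [0.9, -0.1, 0.2]
finger_gap: 0.0515
grip_force: 0.0
```

Run:
```python
from h import *
im,k=snap("wrist","w1.png"); s=env.get_state(); print(s["clock"],s["tcp_pos"],k[4],k[3])
o=np.array([.563,0]);a=np.radians(-3.42);xv=np.array([np.cos(a),np.sin(a)]);yv=np.array([-xv[1],xv[0]])
for n,x,y,z in[("lampbk-",-55,-112,90),("farrail",78,-100,45),("groove",0,8,14),("knob",-95,0,71)]:
  p=o+xv*x/1e3+yv*y/1e3; print(n,proj(k,[*p,z/1e3]).round())
```

```text
2.65 [ 0.55858178 -0.176406    0.27671446] [ 0.56128449 -0.08690551  0.44255291] [[ 9.98186350e-01 -5.67023999e-02 -2.02200001e-02]
 [-6.01967267e-02 -9.43517794e-01 -3.25807500e-01]
 [-6.03862728e-04  3.26433777e-01 -9.45219882e-01]]
lampbk- [263. 113.]
farrail [377. 100.]
groove [313.   6.]
knob [222.   1.]
```

View pics/w1.png

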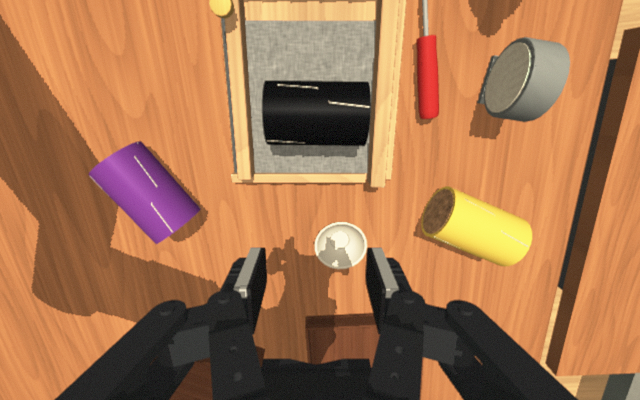

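The wrist view confirms my frame: the rail edge is at column 376 (377 predicted) and the knob at (221,6) against (222,1). The lamp lies at (263–370, 80–146), square to the rest. I'll go down behind it.

Call:
servo_tool:
  increments:
    - {"grip": 0.4,"x": 0,"y": 0,"z": 40,"roll": 0}
    - {"grip": 0.4,"x": 0,"y": 0,"z": 40,"roll": 0}
    - {"grip": 0.4,"x": 0,"y": 0,"z": 40,"roll": 0}
    - {"grip": 0.4,"x": 0,"y": 0,"z": 40,"roll": 0}
    - {"grip": 0.4,"x": 0,"y": 0,"z": 20,"roll": 0}

```text
clock: 3.07
tcp_pos: [0.552, -0.1668, 0.0936]
orientation: [-0.004, 0.728, 0.686, -0.001]
wrist_force: [-0.2, -0.1, -0.4]
finger_gap: 0.0513
grip_force: 0.0
```

Call:
servo_tool:
  increments:
    - {"grip": 0.4,"x": 0,"y": 0,"z": 20,"roll": 0}
    - {"grip": 0.4,"x": 0,"y": 0,"z": 20,"roll": 0}
    - {"grip": 0.4,"x": 0,"y": 0,"z": 20,"roll": 0}
    - {"grip": 0.4,"x": 0,"y": 0,"z": 0,"roll": 0}
    - {"grip": 0.4,"x": 0,"y": 0,"z": 0,"roll": 0}

```text
clock: 3.48
tcp_pos: [0.554, -0.1676, 0.038]
orientation: [-0.002, 0.727, 0.686, -0.001]
wrist_force: [1.5, -0.0, -0.3]
finger_gap: 0.0511
grip_force: 0.0
```

Call:
servo_tool:
  increments:
    - {"grip": 0.4,"x": 2,"y": 0,"z": 0,"roll": 0}
    - {"grip": 0.4,"x": 2,"y": 0,"z": 0,"roll": 0}
    - {"grip": 0.4,"x": 2,"y": 0,"z": 0,"roll": 0}
    - {"grip": 0.4,"x": 2,"y": 0,"z": 0,"roll": 0}
    - {"grip": 0.4,"x": 2,"y": 0,"z": 0,"roll": 0}

```text
clock: 3.9
tcp_pos: [0.5569, -0.1588, 0.0403]
orientation: [0.001, 0.728, 0.686, 0.0]
wrist_force: [-0.1, -0.8, -0.0]
finger_gap: 0.0514
grip_force: 0.7
```

```bash
cat > look.py <<'E'
from h import *
import sys
o=np.array([.563,0]);a=np.radians(-3.42);xv=np.array([np.cos(a),np.sin(a)]);yv=np.array([-xv[1],xv[0]])
loc=lambda P:(np.array([(P[:2]-o)@xv,(P[:2]-o)@yv])*1000).round(1)
s=env.get_state(); print(s["clock"],"tcp",loc(s["tcp_pos"]),s["tcp_pos"][2].round(4),"F",s["wrist_force"].round(2))
im,k=snap("side",sys.argv[1])
m=(im.max(2)<45).astype(np.uint8); m[:170]=0;m[285:]=0;m[:,:280]=0;m[:,385:]=0
m=cv2.morphologyEx(m,cv2.MORPH_OPEN,np.ones((3,3)))
n,l,st,c=cv2.connectedComponentsWithStats(m);i=1+st[1:,4].argmax();print(st[i],c[i].round(1),"centre~",loc(onplane(k,*c[i],.066)))
E
python3 look.py s1.png
```

```text
3.9 tcp [   3.4 -158.9] 0.0403 F [-0.12 -0.75 -0.  ]
[ 313  181   61   70 2573] [341.8 217.5] centre~ [ 24.6 -78. ]
```

Call:
servo_tool:
  increments:
    - {"grip": 0.4,"x": 3,"y": 0,"z": 0,"roll": 0}
    - {"grip": 0.4,"x": 3,"y": 0,"z": 0,"roll": 0}
    - {"grip": 0.4,"x": 3,"y": 0,"z": 0,"roll": 0}
    - {"grip": 0.4,"x": 3,"y": 0,"z": 0,"roll": 0}
    - {"grip": 0.4,"x": 3,"y": 0,"z": 0,"roll": 0}

```text
clock: 4.37
tcp_pos: [0.5567, -0.1429, 0.0389]
orientation: [-0.0, 0.727, 0.686, -0.0]
wrist_force: [0.5, 0.1, -1.0]
finger_gap: 0.0514
grip_force: 0.2
```

Call:
servo_tool:
  increments:
    - {"grip": 0.4,"x": 4,"y": 0,"z": 0,"roll": 0}
    - {"grip": 0.4,"x": 4,"y": 0,"z": 0,"roll": 0}
    - {"grip": 0.4,"x": 4,"y": 0,"z": 0,"roll": 0}
    - {"grip": 0.4,"x": 4,"y": 0,"z": 0,"roll": 0}
    - {"grip": 0.4,"x": 4,"y": 0,"z": 0,"roll": 0}

```text
clock: 4.78
tcp_pos: [0.558, -0.123, 0.0391]
orientation: [-0.0, 0.727, 0.686, 0.0]
wrist_force: [0.9, -0.2, 1.0]
finger_gap: 0.051
grip_force: 0.2
```

Call:
servo_tool:
  increments:
    - {"grip": 0.4,"x": 4,"y": 0,"z": 0,"roll": 0}
    - {"grip": 0.4,"x": 4,"y": 0,"z": 0,"roll": 0}
    - {"grip": 0.4,"x": 4,"y": 0,"z": 0,"roll": 0}
    - {"grip": 0.4,"x": 4,"y": 0,"z": 0,"roll": 0}
    - {"grip": 0.4,"x": 4,"y": 0,"z": 0,"roll": 0}

```text
clock: 5.2
tcp_pos: [0.5593, -0.1031, 0.0392]
orientation: [-0.0, 0.728, 0.686, 0.0]
wrist_force: [-0.4, -0.4, 0.3]
finger_gap: 0.051
grip_force: 0.2
```

Call:
servo_tool:
  increments:
    - {"grip": 0.4,"x": 4,"y": 0,"z": 0,"roll": 0}
    - {"grip": 0.4,"x": 4,"y": 0,"z": 0,"roll": 0}
    - {"grip": 0.4,"x": 4,"y": 0,"z": 0,"roll": 0}
    - {"grip": 0.4,"x": 4,"y": 0,"z": 0,"roll": 0}
    - {"grip": 0.4,"x": 2,"y": 0,"z": 0,"roll": 0}

```text
clock: 5.62
tcp_pos: [0.5603, -0.0849, 0.0391]
orientation: [-0.0, 0.727, 0.686, 0.0]
wrist_force: [0.2, -0.2, 0.5]
finger_gap: 0.0513
grip_force: 0.0
```

```bash
python3 look.py s2.png; python3 -c "
from h import *
im,k=snap('wrist','w2.png')
b=cv2.imread('pics/s2.png')[150:290,255:415];b=cv2.resize(b,None,fx=2.5,fy=2.5)
w=cv2.resize(im[:,:,::-1],(400,250)); cv2.imwrite('pics/c2.png',np.vstack([b,cv2.copyMakeBorder(w,0,0,0,0,0)]))"
```

```text
5.6167 tcp [  2.3 -84.9] 0.0391 F [ 0.19 -0.19  0.51]
[ 306  170   57   61 2232] [333.2 199.7] centre~ [22.7 -1.6]
```

View pics/c2.png

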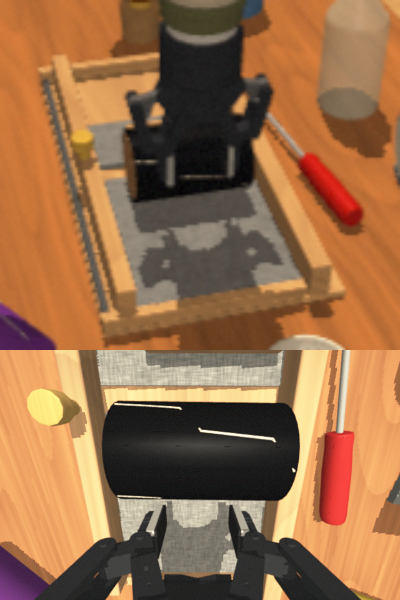

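The lamp lies square across the rest in front of the fingers, and part of the groove strip shows just beyond it (rows 387–403 in the lower picture). I'll measure the lamp axis and groove in the wrist frame.

```bash
cat > wl.py <<'E'
from h import *
import sys
o=np.array([.563,0]);a=np.radians(-3.42);xv=np.array([np.cos(a),np.sin(a)]);yv=np.array([-xv[1],xv[0]])
loc=lambda P:(np.array([(P[:2]-o)@xv,(P[:2]-o)@yv])*1000).round(1)
def run(name):
    s=env.get_state(); print(s["clock"],"tcp",loc(s["tcp_pos"]),s["tcp_pos"][2].round(4),"F",s["wrist_force"].round(2),s["grip_force"])
    im,k=snap("wrist",name)
    for c in(240,320,400):
        col=im[:,c-4:c+5].astype(int).max(2).mean(1); d=np.where(col<60)[0]; d=d[d<300]
        runs=np.split(d,np.where(np.diff(d)>10)[0]+1); r=max(runs,key=len)
        e=[k[3]@np.array([(c-k[1])/k[0],(v-k[2])/k[0],1]) for v in(r[0],r[-1]+1)]
        e=[x/np.linalg.norm(x) for x in e]; b=e[0]+e[1]; P=k[4]+b*(.052-k[4][2])/b[2]
        sat=im[:,c-4:c+5].astype(int); sat=(sat.max(2)-sat.min(2)).mean(1); w=np.where(sat[:r[0]]>50)[0]
        print(c,r[0],r[-1],"axis",loc(P),"wood",(w[0],w[-1],loc(onplane(k,c,w[0],.014)),loc(onplane(k,c,w[-1]+1,.014))) if len(w) else None)
run(sys.argv[1])
E
python3 wl.py w3.png
```

```text
5.7167 tcp [  2.3 -85.1] 0.0391 F [0.45 0.3  0.22] 0.0
240 78 233 axis [-35.3 -33.2] wood (np.int64(0), np.int64(76), array([-38. ,  43.9]), array([-41. ,   5.7]))
320 155 234 axis [  4.5 -52.5] wood (np.int64(0), np.int64(77), array([ 4.4, 44. ]), array([4.7, 5.3]))
400 80 235 axis [ 44.2 -34.1] wood (np.int64(0), np.int64(79), array([46.9, 44. ]), array([50.5,  4.2]))
```

Call:
servo_tool:
  increments:
    - {"grip": 0.4,"x": 2,"y": 0,"z": 0,"roll": 0}
    - {"grip": 0.4,"x": 3,"y": 0,"z": 0,"roll": 0}
    - {"grip": 0.4,"x": 3,"y": 0,"z": 0,"roll": 0}
    - {"grip": 0.4,"x": 3,"y": 0,"z": 0,"roll": 0}
    - {"grip": 0.4,"x": 3,"y": 0,"z": 0,"roll": 0}

```text
clock: 6.18
tcp_pos: [0.5611, -0.0714, 0.0392]
orientation: [-0.0, 0.728, 0.686, 0.0]
wrist_force: [0.8, -1.0, 1.3]
finger_gap: 0.051
grip_force: 1.1
```

Call:
servo_tool:
  increments:
    - {"grip": 0.4,"x": 3,"y": 0,"z": 0,"roll": 0}
    - {"grip": 0.4,"x": 3,"y": 0,"z": 0,"roll": 0}
    - {"grip": 0.4,"x": 3,"y": 0,"z": 0,"roll": 0}
    - {"grip": 0.4,"x": 2,"y": 0,"z": 0,"roll": 0}
    - {"grip": 0.4,"x": 1,"y": 0,"z": 0,"roll": 0}

```text
clock: 6.6
tcp_pos: [0.5617, -0.0591, 0.0391]
orientation: [-0.0, 0.727, 0.686, 0.0]
wrist_force: [0.2, 0.1, 0.4]
finger_gap: 0.0511
grip_force: 0.0
```

```bash
python3 wl.py w4.png
```

```text
6.6 tcp [  2.3 -59.1] 0.0391 F [0.19 0.13 0.36] 0.0
240 85 240 axis [-35.6 -10.6] wood (np.int64(22), np.int64(55), array([-38.9,  59.6]), array([-40.2,  42.7]))
320 163 241 axis [  4.5 -30.5] wood (np.int64(23), np.int64(56), array([ 4.5, 59.1]), array([ 4.6, 42.2]))
400 88 241 axis [ 44.4 -11.4] wood (np.int64(23), np.int64(57), array([47.9, 59.2]), array([49.4, 41.8]))
```

Call:
servo_tool:
  increments:
    - {"grip": 0.4,"x": 1.5,"y": 0,"z": 0,"roll": 0}
    - {"grip": 0.4,"x": 1.5,"y": 0,"z": 0,"roll": 0}
    - {"grip": 0.4,"x": 1.5,"y": 0,"z": 0,"roll": 0}
    - {"grip": 0.4,"x": 1,"y": 0,"z": 0,"roll": 0}
    - {"grip": 0.4,"x": 0,"y": 0,"z": 0,"roll": 0}

```text
clock: 7.07
tcp_pos: [0.5621, -0.0539, 0.0392]
orientation: [-0.0, 0.727, 0.686, 0.0]
wrist_force: [0.2, 0.1, -0.4]
finger_gap: 0.0514
grip_force: 0.0
```

```bash
python3 wl.py w5.png
```

```text
7.0667 tcp [  2.3 -53.9] 0.0392 F [ 0.22  0.1  -0.43] 0.0
240 72 228 axis [-35.1   0.6] wood (np.int64(34), np.int64(65), array([-39.2,  59. ]), array([-40.5,  42.8]))
320 154 229 axis [  4.5 -19.7] wood (np.int64(35), np.int64(67), array([ 4.6, 58.5]), array([ 4.7, 41.7]))
400 76 230 axis [44.  -0.7] wood (np.int64(35), np.int64(74), array([48.5, 58.5]), array([50.3, 38.1]))
```

Call:
servo_tool:
  increments:
    - {"grip": 0.4,"x": 0,"y": 0,"z": 0,"roll": 0}
    - {"grip": 0.4,"x": 0,"y": 0,"z": 0,"roll": 0}
    - {"grip": 0.4,"x": 0,"y": 0,"z": 0,"roll": 0}
    - {"grip": 0.4,"x": 0,"y": 0,"z": 0,"roll": 0}
    - {"grip": 0.4,"x": 0,"y": 0,"z": 0,"roll": 0}

```text
clock: 7.53
tcp_pos: [0.5622, -0.0542, 0.0392]
orientation: [0.0, 0.728, 0.686, 0.0]
wrist_force: [0.1, -0.3, -0.1]
finger_gap: 0.0508
grip_force: 0.0
```

```bash
python3 wl.py w6.png
```

```text
7.5333 tcp [  2.4 -54.1] 0.0392 F [ 0.11 -0.35 -0.14] 0.0
240 61 218 axis [-34.6   5.2] wood (np.int64(34), np.int64(59), array([-39.1,  58.7]), array([-40.2,  45.6]))
320 142 219 axis [  4.6 -14.1] wood (np.int64(34), np.int64(60), array([ 4.7, 58.7]), array([ 4.8, 45.1]))
400 62 219 axis [43.6  4.8] wood (np.int64(34), np.int64(60), array([48.6, 58.8]), array([49.8, 45.1]))
```

Settled: the lamp rolled about 16 mm forward while the fingers moved only 5, and its axis is at y≈5, square. I'll back off, rise, shut the fingers and go to the robot side of the knob.

Call:
servo_tool:
  increments:
    - {"grip": 0.4,"x": -8,"y": 0,"z": 0,"roll": 0}
    - {"grip": 0.4,"x": -12,"y": 0,"z": 0,"roll": 0}
    - {"grip": 0.4,"x": 0,"y": 0,"z": -35,"roll": 0}
    - {"grip": 0.4,"x": 0,"y": 0,"z": -40,"roll": 0}
    - {"grip": 1,"x": 0,"y": 0,"z": -40,"roll": 0}

```text
clock: 8.0
tcp_pos: [0.5598, -0.0753, 0.1546]
orientation: [-0.001, 0.728, 0.686, -0.001]
wrist_force: [1.8, -0.6, -0.4]
finger_gap: 0.0407
grip_force: 0.0
```

Call:
servo_tool:
  increments:
    - {"grip": 1,"x": 15,"y": -30,"z": 0,"roll": 0}
    - {"grip": 1,"x": 15,"y": -30,"z": 0,"roll": 0}
    - {"grip": 1,"x": 15,"y": -32,"z": 0,"roll": 0}
    - {"grip": 1,"x": 15,"y": -30,"z": 0,"roll": 0}
    - {"grip": 1,"x": 15,"y": -30,"z": 0,"roll": 0}

```text
clock: 8.42
tcp_pos: [0.4123, 0.0093, 0.1542]
orientation: [0.0, 0.728, 0.686, 0.0]
wrist_force: [-0.5, 0.6, -0.3]
finger_gap: 0.0003
grip_force: 0.0
```

Call:
servo_tool:
  increments:
    - {"grip": 1,"x": 0,"y": 0,"z": 0,"roll": 0}
    - {"grip": 1,"x": 0,"y": 0,"z": 0,"roll": 0}
    - {"grip": 1,"x": 0,"y": 0,"z": 0,"roll": 0}
    - {"grip": 1,"x": 0,"y": 0,"z": 0,"roll": 0}

```text
clock: 8.75
tcp_pos: [0.4152, 0.0087, 0.1546]
orientation: [0.001, 0.728, 0.686, 0.0]
wrist_force: [0.0, -0.6, -0.5]
finger_gap: -0.0001
grip_force: 0.0
```

```bash
cat > sv.py <<'E'
from h import *
import sys
o=np.array([.563,0]);a=np.radians(-3.42);xv=np.array([np.cos(a),np.sin(a)]);yv=np.array([-xv[1],xv[0]])
loc=lambda P:(np.array([(P[:2]-o)@xv,(P[:2]-o)@yv])*1000).round(1)
s=env.get_state(); print(s["clock"],"tcp",loc(s["tcp_pos"]),s["tcp_pos"][2].round(4),"F",s["wrist_force"].round(2))
im,k=snap("side","s"+sys.argv[1]+".png"); im2,k2=snap("scene","c"+sys.argv[1]+".png"); 
for n,I,K in(("side",im,k),("scene",im2,k2)):
    h=cv2.cvtColor(I,cv2.COLOR_RGB2HSV); m=((h[...,0]>=22)&(h[...,0]<34)&(h[...,1]>150)&(h[...,2]>90)).astype(np.uint8)
    P=proj(K,[*(o+xv*-.08),.06]); q=np.zeros_like(m); x,y=P.astype(int); q[y-22:y+22,x-28:x+28]=1; m*=q
    print(n,"knob head",m.sum()); c=cv2.moments(m,True)
    if c["m00"]: print(loc(onplane(K,c["m10"]/c["m00"],c["m01"]/c["m00"],.066)))
b=cv2.resize(im[130:290,215:415][:,:,::-1],None,fx=2,fy=2.4); c=cv2.resize(im2[130:290,215:415][:,:,::-1],None,fx=2,fy=2.4)
cv2.imwrite("pics/m"+sys.argv[1]+".png",np.hstack([c,b]))
E
python3 sv.py 7
```

```text
8.75 tcp [-1.481e+02 -1.000e-01] 0.1546 F [ 0.02 -0.57 -0.49]
side knob head 0
scene knob head 34
[-98.7  -1.4]
```

View pics/m7.png

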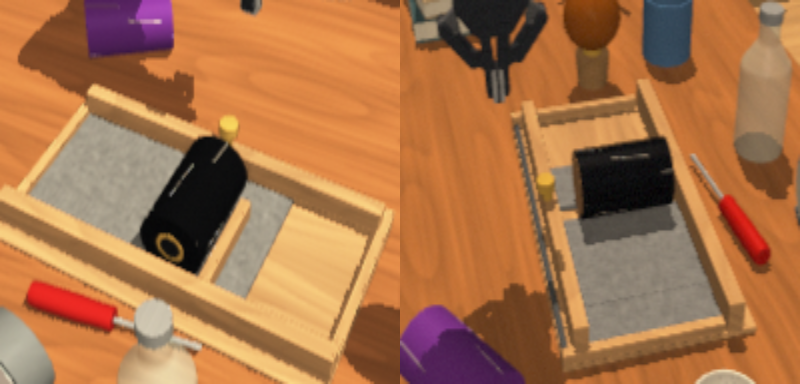

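The lamp sits settled just before the batten, and both rails are clear. The knob is at (228,125) left and (545,185) right. I'll lower the shut fingers on the knob's robot side and push.

Call:
servo_tool:
  increments:
    - {"grip": 1,"x": 0,"y": 0,"z": 35,"roll": 0}
    - {"grip": 1,"x": 0,"y": 0,"z": 35,"roll": 0}
    - {"grip": 1,"x": 0,"y": 0,"z": 28,"roll": 0}
    - {"grip": 1,"x": 0,"y": 4,"z": 0,"roll": 0}
    - {"grip": 1,"x": 0,"y": 4,"z": 0,"roll": 0}

```text
clock: 9.27
tcp_pos: [0.4208, 0.0091, 0.0553]
orientation: [-0.002, 0.728, 0.686, -0.001]
wrist_force: [-0.1, 0.2, 0.2]
finger_gap: -0.0002
grip_force: 0.0
```

Call:
servo_tool:
  increments:
    - {"grip": 1,"x": 0,"y": 2,"z": 0,"roll": 0}
    - {"grip": 1,"x": 0,"y": 2,"z": 0,"roll": 0}
    - {"grip": 1,"x": 0,"y": 2,"z": 0,"roll": 0}
    - {"grip": 1,"x": 0,"y": 2,"z": 0,"roll": 0}
    - {"grip": 1,"x": 0,"y": 2,"z": 0,"roll": 0}

```text
clock: 9.68
tcp_pos: [0.4326, 0.0085, 0.0571]
orientation: [0.001, 0.728, 0.686, 0.001]
wrist_force: [-0.1, 0.5, -0.2]
finger_gap: 0.0002
grip_force: 0.0
```

Call:
servo_tool:
  increments:
    - {"grip": 1,"x": 0,"y": 2,"z": 0,"roll": 0}
    - {"grip": 1,"x": 0,"y": 2,"z": 0,"roll": 0}
    - {"grip": 1,"x": 0,"y": 2,"z": 0,"roll": 0}
    - {"grip": 1,"x": 0,"y": 2,"z": 0,"roll": 0}
    - {"grip": 1,"x": 0,"y": 2,"z": 0,"roll": 0}

```text
clock: 10.1
tcp_pos: [0.4418, 0.008, 0.0562]
orientation: [-0.0, 0.728, 0.686, 0.0]
wrist_force: [0.8, -0.5, -0.1]
finger_gap: 0.0001
grip_force: 0.0
```

Call:
servo_tool:
  increments:
    - {"grip": 1,"x": 0,"y": 1.5,"z": 0,"roll": 0}
    - {"grip": 1,"x": 0,"y": 1.5,"z": 0,"roll": 0}
    - {"grip": 1,"x": 0,"y": 1.5,"z": 0,"roll": 0}
    - {"grip": 1,"x": 0,"y": 1.5,"z": 0,"roll": 0}

```text
clock: 10.43
tcp_pos: [0.4477, 0.0077, 0.0561]
orientation: [-0.0, 0.728, 0.686, -0.0]
wrist_force: [-0.8, 0.7, -0.7]
finger_gap: -0.0001
grip_force: 0.0
```

Call:
servo_tool:
  increments:
    - {"grip": 1,"x": 0,"y": 2,"z": 0,"roll": 0}
    - {"grip": 1,"x": 0,"y": 2,"z": 0,"roll": 0}
    - {"grip": 1,"x": 0,"y": 2,"z": 0,"roll": 0}
    - {"grip": 1,"x": 0,"y": 2,"z": 0,"roll": 0}
    - {"grip": 1,"x": 0,"y": 2,"z": 0,"roll": 0}

```text
clock: 10.85
tcp_pos: [0.4578, 0.0071, 0.0562]
orientation: [-0.0, 0.728, 0.686, 0.0]
wrist_force: [-0.5, -0.5, 0.3]
finger_gap: 0.0002
grip_force: 0.0
```

```bash
python3 sv.py 8
```

```text
10.85 tcp [-105.4    0.8] 0.0562 F [-0.54 -0.48  0.32]
side knob head 0
scene knob head 12
[-95.4   2.6]
```

View pics/m8.png

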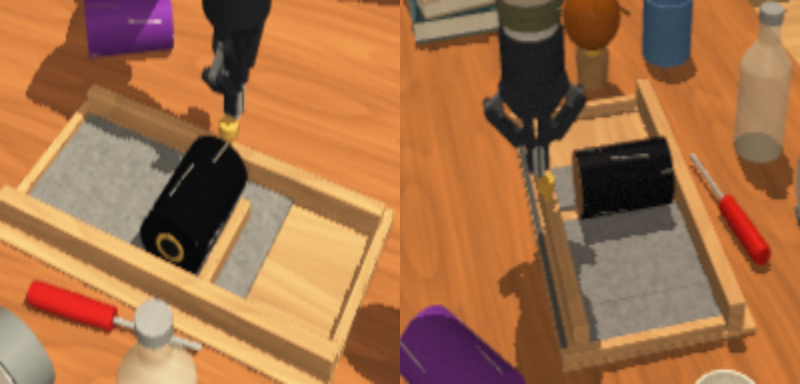

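```bash
python3 -c "
from h import *
im,k=snap('wrist','w9.png')
s=cv2.imread('pics/s8.png')[150:225,255:305]; c=cv2.imread('pics/c8.png')[140:200,300:360]
s=cv2.resize(s,(320,480),interpolation=cv2.INTER_CUBIC);c=cv2.resize(c,(300,300),interpolation=cv2.INTER_CUBIC)
cv2.imwrite('pics/d9.png',np.hstack([np.vstack([cv2.resize(im[:,:,::-1],(480,300)),np.pad(c,((0,0),(0,180),(0,0)))]),np.pad(s,((0,120),(0,0),(0,0)))]))
o=np.array([.563,0]);a=np.radians(-3.42);xv=np.array([np.cos(a),np.sin(a)]);yv=np.array([-xv[1],xv[0]])
print(proj(k,[*(o+xv*-.095),.071])*.75, proj(k,env.get_state()['tcp_pos'])*.75)
"
```

```text
[250.7291869  190.45786729] [236.35347046 180.10021697]
```

View pics/d9.png

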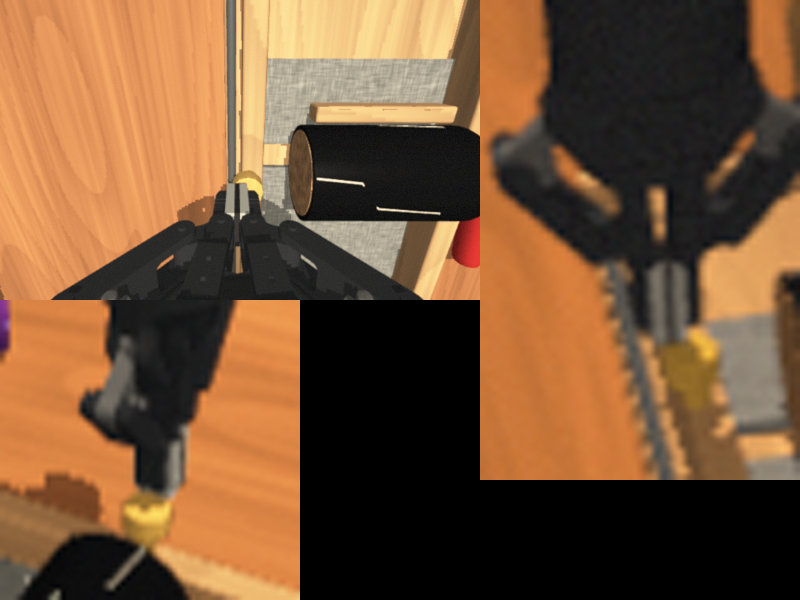

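Run:
```python
from h import *
s=env.get_state();t=np.array(s["tcp_pos"]);print(t, s["joint_pos"])
o=np.array([.563,0]);a=np.radians(-3.42);xv=np.array([np.cos(a),np.sin(a)]);yv=np.array([-xv[1],xv[0]])
for nm,kx,ky in(("tcp",0,0),("knobtop",0,0)):
  for n,(u0,v0,f,U,V) in{"side":(255,150,6.4,480,0),"scene":(300,140,5,0,300)}.items():
    p=t if nm=="tcp" else [*(o+xv*-.095),.071]
    q=proj(cam(n),p); print(nm,n,((q-[u0,v0])*f+[U,V]).round())
# midpoint triangulation of crop pixels
def tri(ps,pc):
    ls=[]
    for n,(u,v) in(("side",(255+(ps[0]-480)/6.4,150+ps[1]/6.4)),("scene",(300+pc[0]/5,140+(pc[1]-300)/5))):
        f,cx,cy,R_,c=cam(n); d=R_@np.array([(u-cx)/f,(v-cy)/f,1]); ls.append((c,d/np.linalg.norm(d)))
    A=sum(np.eye(3)-np.outer(d,d) for c,d in ls); b=sum((np.eye(3)-np.outer(d,d))@c for c,d in ls); P=np.linalg.solve(A,b)
    L=P[:2]-o; return L@xv*1e3,L@yv*1e3,P[2]*1e3
print("knob top centre",tri((690,345),(148,505)))
print("finger lowest visible",tri((670,345),(160,495)))
```

```text
[0.45774446 0.00706831 0.05618498] [-1.60263980e-01  1.98934718e-01 -5.04527539e-01  8.67271833e-01
  7.46192417e-05  1.46916484e+00]
tcp side [668. 378.]
tcp scene [156. 513.]
knobtop side [693. 346.]
knobtop scene [146. 503.]
knob top centre (np.float64(-95.42984829605969), np.float64(1.4039270035281757), np.float64(70.25652732532718))
finger lowest visible (np.float64(-103.57398660963769), np.float64(3.470209487240522), np.float64(70.56857205666746))
```

Run:
```python
from h import *
k=cam("side"); 
for z in(.1546,.165,.17): print(z,proj(k,[.4152,.0087,z]))
im=cv2.imread("pics/s7.png"); print(im[160:185,262:268].max(2).tolist())
im=cv2.imread("pics/s8.png"); print(im[196:216,282:294].tolist()[::3])
```

```text
0.1546 [264.82066088 179.21436634]
0.165 [264.48265622 175.56444734]
0.17 [264.31867022 173.79365629]
[[104, 60, 82, 120, 95, 31], [105, 60, 81, 121, 97, 40], [111, 74, 83, 119, 100, 46], [111, 77, 71, 109, 105, 60], [119, 94, 67, 108, 105, 62], [119, 95, 55, 98, 104, 61], [120, 95, 52, 95, 103, 60], [121, 100, 60, 94, 111, 74], [123, 99, 61, 98, 110, 78], [116, 102, 63, 89, 119, 91], [110, 104, 63, 89, 121, 144], [112, 106, 61, 84, 122, 154], [138, 98, 66, 107, 144, 165], [191, 191, 191, 193, 195, 192], [198, 203, 206, 206, 201, 198], [197, 202, 204, 203, 204, 200], [195, 199, 203, 202, 203, 198], [197, 198, 200, 203, 204, 198], [203, 198, 202, 203, 203, 200], [204, 200, 202, 203, 204, 200], [207, 205, 202, 203, 203, 203], [207, 207, 208, 207, 202, 200], [205, 208, 211, 206, 202, 203], [203, 208, 211, 209, 204, 204], [200, 207, 208, 211, 209, 205]]
[[[99, 110, 118], [83, 94, 101], [52, 56, 61], [81, 90, 97], [88, 98, 105], [55, 57, 61], [30, 30, 31], [58, 89, 124], [84, 142, 200], [97, 163, 228], [100, 168, 231], [101, 170, 232]], [[89, 98, 105], [89, 99, 107], [56, 61, 67], [74, 82
[... 390 characters left out ...]
[39, 100, 136], [38, 100, 137], [42, 103, 139], [50, 142, 195], [67, 185, 238], [58, 159, 218], [88, 125, 154], [120, 133, 144]], [[82, 141, 199], [48, 93, 131], [42, 100, 138], [42, 105, 145], [40, 106, 145], [40, 106, 145], [41, 108, 147], [35, 102, 141], [39, 101, 139], [44, 105, 140], [90, 125, 150], [121, 136, 148]], [[82, 127, 175], [79, 136, 194], [55, 88, 124], [45, 79, 111], [40, 86, 120], [40, 103, 141], [38, 105, 143], [38, 102, 142], [42, 102, 141], [72, 129, 184], [92, 151, 212], [107, 139, 172]], [[79, 98, 118], [79, 128, 177], [77, 131, 186], [48, 80, 115], [45, 75, 107], [48, 81, 116], [54, 93, 130], [51, 92, 128], [52, 88, 126], [54, 89, 126], [51, 88, 126], [77, 111, 144]]]
```

The shut fingertips actually end about 18 mm above the reported TCP, so they passed just over the knob and nothing moved. I'll back off, go 20 mm lower and push again.

Call:
servo_tool:
  increments:
    - {"grip": 1,"x": 0,"y": -14,"z": 0,"roll": 0}
    - {"grip": 1,"x": 0,"y": -14,"z": 0,"roll": 0}
    - {"grip": 1,"x": 0,"y": 0,"z": 10,"roll": 0}
    - {"grip": 1,"x": 0,"y": 0,"z": 10,"roll": 0}
    - {"grip": 1,"x": 0,"y": 0,"z": 0,"roll": 0}

```text
clock: 11.42
tcp_pos: [0.4281, 0.009, 0.0349]
orientation: [-0.001, 0.728, 0.686, -0.001]
wrist_force: [-1.0, -0.2, -0.1]
finger_gap: 0.0001
grip_force: 0.0
```

Call:
servo_tool:
  increments:
    - {"grip": 1,"x": 0,"y": 2,"z": 0,"roll": 0}
    - {"grip": 1,"x": 0,"y": 2,"z": 0,"roll": 0}
    - {"grip": 1,"x": 0,"y": 2,"z": 0,"roll": 0}
    - {"grip": 1,"x": 0,"y": 2,"z": 0,"roll": 0}
    - {"grip": 1,"x": 0,"y": 2,"z": 0,"roll": 0}

```text
clock: 11.83
tcp_pos: [0.4404, 0.0081, 0.0366]
orientation: [0.0, 0.728, 0.686, 0.0]
wrist_force: [-0.4, 0.1, 0.1]
finger_gap: -0.0002
grip_force: 0.5
```

Call:
servo_tool:
  increments:
    - {"grip": 1,"x": 0,"y": 2,"z": 0,"roll": 0}
    - {"grip": 1,"x": 0,"y": 2,"z": 0,"roll": 0}
    - {"grip": 1,"x": 0,"y": 2,"z": 0,"roll": 0}
    - {"grip": 1,"x": 0,"y": 2,"z": 0,"roll": 0}
    - {"grip": 1,"x": 0,"y": 2,"z": 0,"roll": 0}

```text
clock: 12.25
tcp_pos: [0.4494, 0.0076, 0.0361]
orientation: [-0.0, 0.727, 0.686, -0.0]
wrist_force: [-3.1, 0.7, 2.7]
finger_gap: -0.0002
grip_force: 1.6
```

```bash
sed -i 's/m=((h.*astype(np.uint8)/m=((h[...,0]>=16)\&(h[...,0]<28)\&(h[...,1]>168)\&(h[...,2]>90)).astype(np.uint8)/' sv.py; python3 sv.py 10
```

```text
12.25 tcp [-113.8    0.8] 0.0361 F [-3.07  0.67  2.67]
side knob head 73
[-89.6  -4.9]
scene knob head 48
[-83.   -0.2]
```

Call:
servo_tool:
  increments:
    - {"grip": 1,"x": 0,"y": 2,"z": 0,"roll": 0}
    - {"grip": 1,"x": 0,"y": 2,"z": 0,"roll": 0}
    - {"grip": 1,"x": 0,"y": 2,"z": 0,"roll": 0}
    - {"grip": 1,"x": 0,"y": 2,"z": 0,"roll": 0}
    - {"grip": 1,"x": 0,"y": 2,"z": 0,"roll": 0}

```text
clock: 12.77
tcp_pos: [0.4597, 0.007, 0.0362]
orientation: [-0.0, 0.728, 0.686, 0.0]
wrist_force: [-2.8, 0.0, 1.6]
finger_gap: 0.0001
grip_force: 1.6
```

Call:
servo_tool:
  increments:
    - {"grip": 1,"x": 0,"y": 2,"z": 0,"roll": 0}
    - {"grip": 1,"x": 0,"y": 2,"z": 0,"roll": 0}
    - {"grip": 1,"x": 0,"y": 2,"z": 0,"roll": 0}
    - {"grip": 1,"x": 0,"y": 1,"z": 0,"roll": 0}
    - {"grip": 1,"x": 0,"y": 0,"z": 0,"roll": 0}

```text
clock: 13.18
tcp_pos: [0.467, 0.0065, 0.0362]
orientation: [0.0, 0.728, 0.686, 0.0]
wrist_force: [-3.6, -0.1, -0.2]
finger_gap: -0.0
grip_force: 1.0
```

```bash
python3 sv.py 11
python3 - <<'E'
from h import *
o=np.array([.563,0]);a=np.radians(-3.42);xv=np.array([np.cos(a),np.sin(a)]);yv=np.array([-xv[1],xv[0]])
k=cam("side");im=cv2.imread("pics/s11.png")
# scan along tray x over rail top at y=-60,-120 (height 45)
for y in(-100,-140):
  r=[]
  for x in range(-110,100,4):
    u,v=proj(k,[*(o+xv*x/1e3+yv*y/1e3),.045]); b,g,rr=im[int(round(v)),int(round(u))]; r.append((x,int(rr),int(rr)-int(b)))
  print(y,r)
E
```

```text
13.1833 tcp [-96.2   0.8] 0.0362 F [-3.55 -0.06 -0.24]
side knob head 80
[-70.7  -4.4]
scene knob head 17
[-76.9  -2.8]
-100 [(-110, 130, 77), (-106, 126, 73), (-102, 109, 50), (-98, 84, 14), (-94, 85, 14), (-90, 85, 15), (-86, 84, 13), (-82, 89, 22), (-78, 105, 56), (-74, 119, 66), (-70, 134, 76), (-66, 186, 107), (-62, 233, 133), (-58, 204, 116), (-54, 80, 13), (-50, 84, 14), (-46, 122, 21), (-42, 147, 24), (-38, 148, 24), (-34, 141, 25), (-30, 143, 25), (-26, 140, 25), (-22, 147, 25), (-18, 142, 24), (-14, 144, 25), (-10, 145, 27), (-6, 147, 25), (-2, 142, 25), (2, 147, 25), (6, 146, 26), (10, 148, 26), (14, 152, 26), (18, 150, 27), (22, 150, 26), (26, 146, 25), (30, 146, 25), (34, 147, 24), (38, 148, 25), (42, 148, 25), (46, 150, 26), (50, 144, 26), (54, 140, 23), (58, 145, 24), (62, 125, 29), (66, 100, 48), (70, 104, 59), (74, 106, 61), (78, 218, 127), (82, 223, 129), (86, 230, 130), (90, 231, 132), (94, 228, 137), (98, 208, 150)]
-140 [(-110, 130, 76), (-106, 124, 71), (-102, 107, 48), (-98, 82, 14), (-94, 84, 14), (-90, 86, 15), (-86, 87, 13), (-82, 97, 33), (-78, 108, 62), (-74, 123, 70), (-70, 130, 74), (-66, 130, 73), (-62, 134, 77), (-58, 157, 56), (-54, 140, 24), (-50, 137, 24), (-46, 142, 25), (-42, 149, 26), (-38, 150, 28), (-34, 149, 27), (-30, 145, 25), (-26, 145, 24), (-22, 152, 26), (-18, 151, 27), (-14, 148, 26), (-10, 155, 27), (-6, 150, 26), (-2, 149, 25), (2, 147, 27), (6, 150, 24), (10, 141, 24), (14, 143, 26), (18, 149, 27), (22, 155, 27), (26, 155, 26), (30, 150, 25), (34, 149, 25), (38, 149, 27), (42, 150, 26), (46, 146, 24), (50, 144, 26), (54, 143, 25), (58, 138, 24), (62, 116, 26), (66, 98, 46), (70, 106, 59), (74, 103, 59), (78, 201, 118), (82, 231, 130), (86, 228, 132), (90, 224, 131), (94, 225, 132), (98, 193, 132)]
```

Call:
servo_tool:
  increments:
    - {"grip": 1,"x": 0,"y": 1.5,"z": 0,"roll": 0}
    - {"grip": 1,"x": 0,"y": 1.5,"z": 0,"roll": 0}
    - {"grip": 1,"x": 0,"y": 1,"z": 0,"roll": 0}
    - {"grip": 1,"x": 0,"y": 1,"z": 0,"roll": 0}
    - {"grip": 1,"x": 0,"y": 1,"z": 0,"roll": 0}

```text
clock: 13.7
tcp_pos: [0.4711, 0.0063, 0.036]
orientation: [-0.001, 0.728, 0.686, -0.001]
wrist_force: [-5.7, -0.4, 3.7]
finger_gap: -0.0002
grip_force: 3.2
```

Call:
servo_tool:
  increments:
    - {"grip": 1,"x": 0,"y": 1,"z": 0,"roll": 0}
    - {"grip": 1,"x": 0,"y": 1,"z": 0,"roll": 0}
    - {"grip": 1,"x": 0,"y": 1,"z": 0,"roll": 0}
    - {"grip": 1,"x": 0,"y": 1,"z": 0,"roll": 0}
    - {"grip": 1,"x": 0,"y": 0,"z": 0,"roll": 0}

```text
clock: 14.12
tcp_pos: [0.4754, 0.006, 0.036]
orientation: [-0.001, 0.728, 0.686, -0.001]
wrist_force: [-7.1, 0.4, 3.6]
finger_gap: 0.0002
grip_force: 2.9
```

Call:
servo_tool:
  increments:
    - {"grip": 1,"x": 0,"y": 0.5,"z": 0,"roll": 0}
    - {"grip": 1,"x": 0,"y": 0.5,"z": 0,"roll": 0}
    - {"grip": 1,"x": 0,"y": 0.5,"z": 0,"roll": 0}
    - {"grip": 1,"x": 0,"y": 0.5,"z": 0,"roll": 0}

```text
clock: 14.45
tcp_pos: [0.4771, 0.0059, 0.036]
orientation: [-0.001, 0.728, 0.686, -0.001]
wrist_force: [-6.0, -0.5, 4.5]
finger_gap: 0.0003
grip_force: 3.2
```

Call:
servo_tool:
  increments:
    - {"grip": 1,"x": 0,"y": 0.5,"z": 0,"roll": 0}
    - {"grip": 1,"x": 0,"y": 0.5,"z": 0,"roll": 0}
    - {"grip": 1,"x": 0,"y": 0,"z": 0,"roll": 0}

```text
clock: 14.7
tcp_pos: [0.4782, 0.0059, 0.036]
orientation: [-0.001, 0.728, 0.686, -0.001]
wrist_force: [-5.3, -0.2, 4.4]
finger_gap: 0.0
grip_force: 3.0
```

Call:
servo_tool:
  increments:
    - {"grip": 1,"x": 0,"y": 0.5,"z": 0,"roll": 0}
    - {"grip": 1,"x": 0,"y": 0.5,"z": 0,"roll": 0}
    - {"grip": 1,"x": 0,"y": 0.5,"z": 0,"roll": 0}
    - {"grip": 1,"x": 0,"y": 0,"z": 0,"roll": 0}

```text
clock: 15.03
tcp_pos: [0.4797, 0.0058, 0.036]
orientation: [-0.001, 0.728, 0.686, -0.001]
wrist_force: [-6.1, 0.1, 3.9]
finger_gap: 0.0002
grip_force: 3.0
```

```bash
cat > gap.py <<'E'
from h import *
import sys
o=np.array([.563,0]);a=np.radians(-3.42);xv=np.array([np.cos(a),np.sin(a)]);yv=np.array([-xv[1],xv[0]])
s=env.get_state(); print(s["clock"],(s["tcp_pos"][:2]-o)@xv*1e3,s["wrist_force"].round(1))
im,k=snap("side","g%s.png"%sys.argv[1]); im=im.astype(np.float32)
def scan(y,z,x0,x1):
    xs=np.arange(x0,x1,.5); uv=np.array([proj(k,[*(o+xv*x/1e3+yv*y/1e3),z]) for x in xs],np.float32)
    c=cv2.remap(im,uv[:,0][None],uv[:,1][None],cv2.INTER_LINEAR)[0]; return xs,c
for y in(-180,-160,-130,-100):
    xs,c=scan(y,.045,-75,-25); w=c[:,0]-c[:,2]; hi=xs[w>45]; print("rail inner edge",y,hi.max() if len(hi) else None)
for y in(-60,-100):
    xs,c=scan(y,.045,60,95); w=c[:,0]; print("far edge",y,xs[w>165].min())
xs,c=scan(-25,.06,-75,100); d=xs[c.max(1)<60]; print("lamp dark",d.min(),d.max())
E
python3 gap.py 1
```

```text
15.0333 -83.46878185488248 [-6.1  0.1  3.9]
rail inner edge -180 -44.0
rail inner edge -160 -44.0
rail inner edge -130 -45.0
rail inner edge -100 -44.0
far edge -60 77.0
far edge -100 77.0
lamp dark -43.5 75.0
```

Call:
servo_tool:
  increments:
    - {"grip": 1,"x": 0,"y": 0.5,"z": 0,"roll": 0}
    - {"grip": 1,"x": 0,"y": 0.3,"z": 0,"roll": 0}
    - {"grip": 1,"x": 0,"y": 0,"z": 0,"roll": 0}

```text
clock: 15.33
tcp_pos: [0.4805, 0.0057, 0.036]
orientation: [-0.001, 0.728, 0.686, -0.001]
wrist_force: [-7.0, 0.1, 3.4]
finger_gap: 0.0002
grip_force: 3.1
```

Call:
servo_tool:
  increments:
    - {"grip": 1,"x": 0,"y": 0.5,"z": 0,"roll": 0}
    - {"grip": 1,"x": 0,"y": 0,"z": 0,"roll": 0}

```text
clock: 15.5
tcp_pos: [0.4808, 0.0057, 0.036]
orientation: [-0.001, 0.728, 0.686, -0.001]
wrist_force: [-6.4, -0.8, 3.5]
finger_gap: 0.0002
grip_force: 3.2
```

Call:
servo_tool:
  increments:
    - {"grip": 1,"x": 0,"y": 0.5,"z": 0,"roll": 0}
    - {"grip": 1,"x": 0,"y": 0,"z": 0,"roll": 0}

```text
clock: 15.67
tcp_pos: [0.4809, 0.0057, 0.036]
orientation: [-0.001, 0.728, 0.686, -0.001]
wrist_force: [-7.1, -1.5, 5.6]
finger_gap: -0.0002
grip_force: 3.8
```

Call:
servo_tool:
  increments:
    - {"grip": 1,"x": 0,"y": 0.5,"z": 0,"roll": 0}
    - {"grip": 1,"x": 0,"y": 0,"z": 0,"roll": 0}

```text
clock: 15.83
tcp_pos: [0.4809, 0.0057, 0.0359]
orientation: [-0.002, 0.728, 0.686, -0.002]
wrist_force: [-9.2, 0.2, 5.7]
finger_gap: -0.0003
grip_force: 4.4
```

```bash
python3 gap.py 2
```

```text
15.8333 -82.28055055443612 [-9.2  0.2  5.7]
rail inner edge -180 -43.0
rail inner edge -160 -43.5
rail inner edge -130 -44.0
rail inner edge -100 -43.0
far edge -60 77.0
far edge -100 77.0
lamp dark -43.0 75.5
```

The rail has stalled and the force is rising (6 to 9 N), with the rails about 120 mm apart, so it is snug. I'll let go.

Call:
servo_tool:
  increments:
    - {"grip": 1,"x": 0,"y": -3,"z": 0,"roll": 0}
    - {"grip": 1,"x": 0,"y": -10,"z": 0,"roll": 0}
    - {"grip": 1,"x": 0,"y": -20,"z": 0,"roll": 0}
    - {"grip": 1,"x": 0,"y": -10,"z": -20,"roll": 0}
    - {"grip": 1,"x": 0,"y": 0,"z": -40,"roll": 0}

```text
clock: 16.3
tcp_pos: [0.4339, 0.0092, 0.0926]
orientation: [-0.004, 0.727, 0.686, -0.003]
wrist_force: [0.4, 0.0, -0.7]
finger_gap: 0.0001
grip_force: 0.0
```

Call:
servo_tool:
  increments:
    - {"grip": 1,"x": 0,"y": 0,"z": -40,"roll": 0}
    - {"grip": 1,"x": 0,"y": 0,"z": 0,"roll": 0}
    - {"grip": 1,"x": 0,"y": 0,"z": 0,"roll": 0}

```text
clock: 16.55
tcp_pos: [0.4431, 0.0077, 0.139]
orientation: [0.003, 0.727, 0.686, 0.003]
wrist_force: [0.1, -0.1, 0.1]
finger_gap: 0.0001
grip_force: 0.0
```

```bash
python3 gap.py 3; python3 sv.py 12
```

```text
16.55 -120.11206938418002 [ 0.1 -0.1  0.1]
rail inner edge -180 -43.0
rail inner edge -160 -43.0
rail inner edge -130 -43.0
rail inner edge -100 -43.0
far edge -60 77.0
far edge -100 77.0
lamp dark -43.0 75.5
16.6 tcp [-121.7    0.7] 0.1372 F [-0.19 -0.35 -0.95]
side knob head 82
[-57.6  -3.6]
scene knob head 8
[-61.9  -3.8]
```

View pics/m12.png

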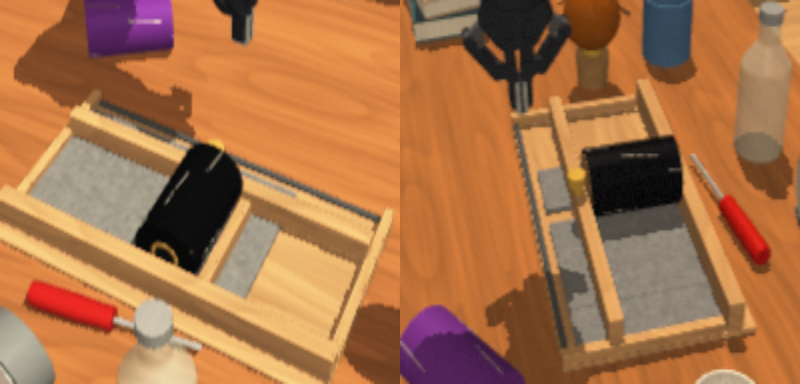

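The lamp (190,205 left; 635,175 right) lies in the groove, snug between both rails. The rail has stayed put, the gripper is clear, and the bystanders look unmoved.

```bash
python3 -c "
from workcell import env
print(env.hand_in())"
```

```text
the job is handed in; nothing more can be done
None
```

The job is handed in (no verdict came back): the lamp lies settled in the groove with the near rail closed snug on it, the arm is clear, and no bystander in my last pictures had moved.

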